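# Hold the timing pulley on the gearmotor's shaft flat

## Robot

A 6-joint arm with a two-finger parallel gripper is mounted at the origin on a cart in front of the work surface, level with it; the furniture and walls round the work are solid. World frame = base frame: x ahead of the robot, y to its left, z up, the work surface at z = 0. Lengths are in m, angles in rad, forces in N, time in s.
With the tool pointing down it reaches from about 0.3 to 0.775 m from the base axis. Payload 14.6 kg.
Tool frame: the origin (TCP) lies on the centre line of the jaws, within the pads' length; the fingertips stand r.tcp_to_tips ahead of it and the grasp point (between the pads) lies 2 mm behind it (r.tcp_to_tips is the distance from the TCP to the fingertips, in m); z points along the fingers, y is the line along which they close (so a half turn about z gives the same grasp; the last joint's range is limited). The gripper opens to 85 mm and grips with 20 to 120 N. Pads are 22 mm wide; open, the fingers measure 114 mm over their backs; the gripper's body (76 mm by 85 mm) begins 54 mm behind the grasp point. The pads swing forward as they close: fully open they stand 13 mm farther back than shut.
Start: joints at [1.231, 0.3, 1.521, -0, 1.321, -0.067], TCP at [0.148, 0.53, 0.248] pointing down, gripper open.
Joint ranges: [-3.03, 3.03], [-0.79, 2.21], [0.23, 2.52], [-1.04, 4.18], [0, 3.07], [-2.55, 2.55]. Speed limits (rad/s): [2.22, 2.22, 2.57, 3.14, 3.14, 3.14].

## Interface

Orientations are given as a unit quaternion [x, y, z, w].
In Python, from workcell import r gives the robot as it stands. The module is installed in compiled form; this text tells all that it offers.
- The arm moves only by the tool arm_command, never from a script. Its argument "rows" is a list that holds one entry, the list of rows, each a list of 4 numbers: the shift along the world's x, y, z in m, then the turn about the world's z in degrees. In form: [[[tx, ty, tz, yaw], ...]]. A call has 1 to 5 rows; each row shifts and turns the commanded pose from where the row before left it; what a row does not reach is not made up. A row lasts 1/8 s, in which the tool goes at most 62.5 mm and 10.7 degrees, less where a joint would pass 70% of its speed; a pose out of reach is approached as far as the arm can. A call is refused whole if a number of a shift passes 0.0625 or a number of a turn 10.7, either way. A call with a gripper value outside its range is refused whole. "gripper" is the opening, from -1 (shut) to 1 (fully open), set as the call begins (left out, the last holds). The fingers move at their own pace and stop on an object; "squeeze" is the grip in N (left out, the last holds). Time passes only in rows, so rows that do not move let the fingers close. It gives the time, the measured TCP pose, the force, the opening and the grip force at its end, in the units of the state.
- r.get_state(): the state, without advancing time (a new reading comes with each control period).
- r.camera(name): name is "scene" or "top" or "wrist"; returns the picture (384x512x3 uint8, blue, green, red); there is no depth.
- r.camera_model(name): a dict with "K" (3x3 intrinsics, pixels), "D" ([k1, k2, p1, p2, k3] as OpenCV has them; the pictures are not rectified), "extrinsics" (4x4, takes a point from camera to world coordinates); the wrist camera has in their place "hand_eye" (4x4, takes a point from camera to tool coordinates, whose origin is the TCP and whose axes are the flange's). Camera axes: x right, y down, z forward; pixel columns grow to the right and rows downward; lengths in m; the calibration is good to about 2 mm. A picture is of the moment at which its call begins: read the wrist's pose just before it. camera_model takes no time and is no camera call.
- r.finish_job(): hands the job in; it is judged then, once.
The state is a dict: "time_s": time; "joint_pos": joint angles; "joint_vel": joint speeds; "joint_efforts": joint torques, N m; "position": TCP position; "tool_rot": TCP orientation; "force": force on the tool from outside, world axes, zero at the start; "moment": the same for the moment, N m; "finger_gap": finger opening in m; "gripper_force": force on a finger pad.
Only numpy, scipy, OpenCV 4.12 (cv2) and the standard library are available. Lean on these libraries where they do the work, as an engineer would, in place of code of your own. Each camera call takes 0.05 s, during which the arm holds its last target. There are 200 camera calls.

## Task

The gearmotor on the left of the crate is getting its belt pulley. First take its bare shaft between your fingers, feel for the flat on it and turn the shaft until that flat faces the hole in the bracket's upright ear. Then fetch the pulley from the crate without shifting the viewfinder block or the loupe, put it hub up on the shaft with its set screw on the flat, so that the screw faces the hole, and without forcing it bring it fully home on the shoulder; finish while still gripping it and pushing it lightly down there, so that the screw can be tightened with the hex key through the hole.

Things in the scene. Friction and masses are not known exactly. Their poses are not given: they have to be found in the camera images.
- drive: Gearmotor on a folded steel bracket, fixed. Origin: on the shaft's axis at worktop height; z up; x points from the shaft to the bracket's upright ear. Gearbox 66 x 66 mm, top at z = 48, screw heads to 51, then a round shoulder 32 mm across, top at z = 52, out of which the bare upright shaft stands (see shaft_top). Motor: 42 mm thick, below z = 53, 104 mm out along -y.
- shaft_top (a point): Centre of the shaft's top, 44 mm above the shoulder. Steel shaft, 20 mm across, with one flat all along it, 17 mm wide, 5 mm from the axis: 15 mm from flat to back. Top 3 mm tapered to 15 mm. Turns about z, stiffly (0.04 N m), and stays. This frame is the drive's and does not turn with it: the flat's angle is not given. Pressing on it with over 50 N is forcing it.
- access_hole (a point): Centre of the 10 mm hole in the bracket's ear, on the drive's +x side at z = 77, 68 mm from the shaft's axis. Ear: 46 mm wide, 4 mm thick, top at z = 92. At the start the shaft's flat faces 0.6 to 1.5 rad counter-clockwise (seen from above) of this hole. Pads closed on the shaft stop 15 mm apart square on the flat, wider (up to 20 mm) when askew; the shaft is smooth but turns with a closed hand.
- pulley: Aluminium timing pulley, 34 mm high, 70 to 120 g, loose, hub up on the pink pad in the crate (pad top at 43 mm, crate rim at 111 mm). Origin: centre of its underside; z up the bore; x points to its set screw. Flanged toothed part 58 mm across up to z = 16, smooth hub 36 mm across from 16 to 34. At the start x points 0.3 to 2.8 rad counter-clockwise of world x.
- screw (a point): Outer end of the pulley's set screw: 5 mm stud, 6 mm out of the hub, at x = 24, z = 25 mm in the pulley's frame; grip the hub beside it, across the pulley's y. The bore is 22.4 mm across with one flat on the screw's side, 6.2 mm from the axis, chamfered below: it passes down the shaft only with both flats together (within about 10 degrees). Home, the underside rests on the shoulder.
- viewfinder_block: Bystander: small black block, 24 x 34 x 18 mm, on the pad; origin at the centre of its underside.
- loupe: Bystander: black eyepiece loupe, 39 mm across and 30 mm high, standing on the pad; origin at the centre of its underside.
Things that resemble listed ones, but are neither listed nor needed, are in the scene too. There is more than one size of the pulley; the one meant has the size given above.

How it is judged:
By the outcome, as a careful person would: the job done as asked, in the order asked, and still so for the second after the job is handed in, while the arm keeps its last pose, push and grip.
It also fails if it takes over 58 s, if anything falls off the work surface, if the arm or the gripper's body presses on something with over 40 N, if the wrist force passes 120 N, or if a joint passes its speed limit or range.

## Working session

There is one attempt and no reset: what is moved stays moved. The work goes in short steps, Python scripts to look and compute and a tool call to move; the robot and the scene stay as the last step left them, time stands still between calls to the robot, and variables do not carry over. Pictures are saved under pics/ and viewed, at most 11 in all, crops included, and the job is handed in when it is done.

Besides the shell and the picture viewer there is one more tool, called after "Emit:" in YAML: its name, and indented under it one key for each argument. arm_command: Moves the arm, as the interface text tells. Its arguments: {"type":"object","properties":{"rows":{"type":"array","items":{"type":"array","items":{"type":"array","items":{"type":"number"}}}},"gripper":{"type":"number"},"squeeze":{"type":"number"}},"required":["rows"]}

```bash
mkdir -p pics
cat > h.py <<'E'
import numpy as np, cv2
from workcell import r
from scipy.spatial.transform import Rotation as R
def ext(name, st=None):
    m=r.camera_model(name); K=np.array(m["K"]);D=np.array(m["D"],float)
    if name=="wrist":
        T=np.eye(4);T[:3,:3]=R.from_quat(st["tool_rot"]).as_matrix();T[:3,3]=st["position"]
        return K,D,T@np.array(m["hand_eye"])
    return K,D,np.array(m["extrinsics"])
def ray(cam,uv,z):
    K,D,E=cam
    p=cv2.undistortPoints(np.array(uv,float).reshape(-1,1,2),K,D).reshape(-1,2)
    d=np.c_[p,np.ones(len(p))]@E[:3,:3].T; o=E[:3,3]
    return o+d*((z-o[2])/d[:,2])[:,None]
def proj(cam,P):
    K,D,E=cam; I=np.linalg.inv(E)
    return cv2.projectPoints(np.array(P,float).reshape(-1,3),cv2.Rodrigues(I[:3,:3])[0],I[:3,3],K,D)[0].reshape(-1,2)
E
python3 - <<'E'
from h import *
st=r.get_state();print({k:np.round(v,3).tolist() for k,v in st.items()},r.tcp_to_tips)
for n in("top","scene","wrist"):
    im=r.camera(n);cv2.imwrite(f"pics/{n}0.png",im)
    print(n,np.round(ext(n,st)[2],3).tolist())
a=cv2.imread("pics/top0.png");b=cv2.imread("pics/scene0.png")
E
```

```text
{'time_s': 0.0, 'joint_pos': [1.231, 0.3, 1.522, -0.0, 1.321, -0.067], 'joint_vel': [0.0, -0.001, -0.0, 0.001, 0.001, -0.001], 'joint_efforts': [-0.001, -54.349, -36.181, -0.0, 0.004, 0.0], 'position': [0.148, 0.529, 0.248], 'tool_rot': [0.136, 0.991, -0.001, -0.0], 'force': [0.288, -0.457, -0.577], 'moment': [-0.002, -0.054, -0.005], 'gripper_force': 0.0, 'finger_gap': 0.085} 0.017
top [[-0.01, -0.988, 0.156, 0.338], [-0.999, 0.004, -0.042, 0.155], [0.041, -0.157, -0.987, 0.924], [0.0, 0.0, 0.0, 1.0]]
scene [[0.571, -0.617, 0.541, -0.006], [-0.821, -0.431, 0.375, -0.18], [0.002, -0.658, -0.753, 0.726], [0.0, 0.0, 0.0, 1.0]]
wrist [[0.27, 0.93, 0.25, 0.085], [0.963, -0.261, -0.072, 0.547], [-0.002, 0.26, -0.965, 0.375], [0.0, 0.0, 0.0, 1.0]]
```

View pics/top0.png

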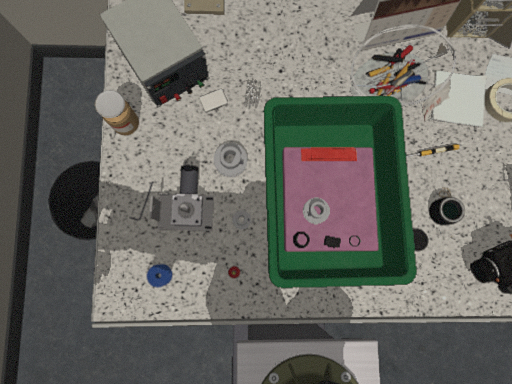

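View pics/wrist0.png

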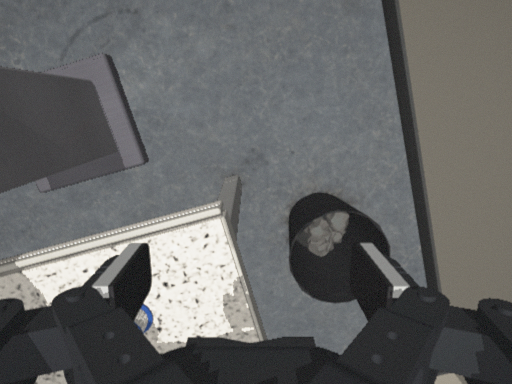

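The top view shows the drive at (187,209), with its motor up at (188,178) and the ear on the left at about (157,208). In the crate there is a pulley at (317,210), rings and the block at (302,240), (332,241) and (354,241). A pulley-like part also stands on the worktop at (231,158). The wrist view shows only the floor and the table corner, so next I enlarge the candidates.

Run:
```python
from h import *
a=cv2.imread("pics/top0.png");b=cv2.imread("pics/scene0.png")
f=lambda im,u0,u1,v0,v1,w,h:cv2.resize(im[v0:v1,u0:u1],(w,h),interpolation=cv2.INTER_CUBIC)
c=np.vstack([np.hstack([f(a,140,240,140,240,400,400),f(a,280,380,150,250,400,400)]),np.zeros((1,800,3),np.uint8)])
cv2.imwrite("pics/c1.png",c)
```

```text
(no output)
```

View pics/c1.png

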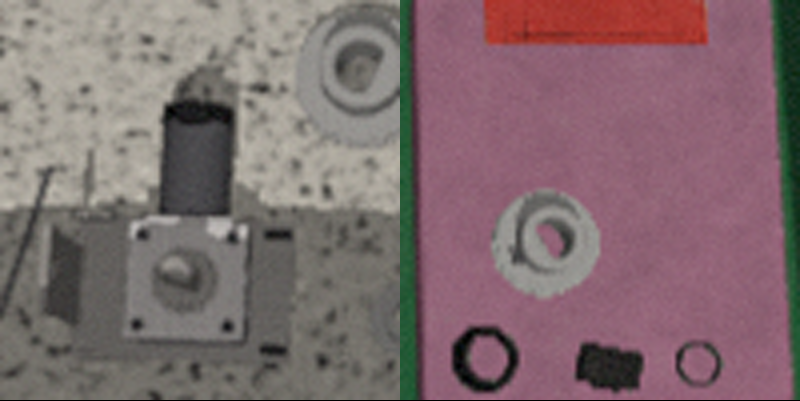

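View pics/scene0.png

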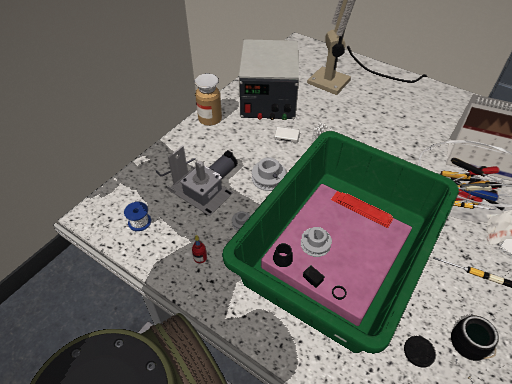

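The scene view agrees: the drive is at (200,185) with its ear at (178,162), and the pulley is on the pink pad at (316,238). The small ring at (283,255) is the loupe, the block is at (313,276), and a larger pulley stands on the worktop at (268,172).

Run:
```python
from h import *
a=cv2.imread("pics/top0.png");t=ext("top");s=ext("scene");w=lambda u,v,o=140:[u/4+o,v/4+140]
q=[w(122,222),w(247,224),w(246,341),w(125,338)]
P=ray(t,q,.048);print("gb",P.round(4).tolist(),P.mean(0),np.linalg.norm(P-np.roll(P,1,0),axis=1))
sh=[w(134,237),w(235,237),w(228,326),w(137,325)];S=ray(t,sh,.05);print("screws",S.mean(0))
print("shoulder",ray(t,[w(184,279)],.052)," top",ray(t,[w(175,264)],.096))
print("ear top",ray(t,[w(42,225),w(45,320)],.092),"base",ray(t,[w(80,220),w(295,225),w(290,360),w(78,355)],.0))
print("scene shaft top",ray(s,[[200,162]],.096),"shoulder",ray(s,[[200,181]],.052))
# pulley: grey inside pad
hsv=cv2.cvtColor(a,cv2.COLOR_BGR2HSV)
for nm,(u0,u1,v0,v1),z in(("crate",(288,350,165,232),.059),("table",(212,250,138,180),.016)):
    sub=hsv[v0:v1,u0:u1];m=((sub[...,1]<40)&(sub[...,2]>60)).astype(np.uint8)
    if nm=="table": continue
    c=max(cv2.findContours(m,0,1)[0],key=cv2.contourArea);c=cv2.convexHull(c)
    (x,y),(A,B),_=cv2.fitEllipse(c);p=ray(t,[[x+u0,y+v0],[x+u0-A/2,y+v0],[x+u0+A/2,y+v0]],z+.0)
    print(nm,x+u0,y+v0,A,B,p[0],np.linalg.norm(p[1]-p[2]))
print("table pulley", np.linalg.norm(np.diff(ray(t,[[214,158],[248.5,158]],.016),axis=0)))
v,u=150+(250-190)//4,0
print("pulley screw px", [280+(516-400)/4,150+257/4], ray(t,[[280+(516-400)/4,150+257/4]],.068),"bore",ray(t,[[280+(549-400)/4,150+236/4]],.077), "hub base")
bl=ray(t,[[280+(610-400)/4,150+365/4]],.061);print("block",bl,"loupe",ray(t,[[280+85/4,150+360/4]],.073))
```

```text
gb [[0.4736, 0.3054, 0.048], [0.4722, 0.2361, 0.048], [0.4067, 0.2359, 0.048], [0.4089, 0.3023, 0.048]] [0.44033343 0.26992658 0.048     ] [0.06481172 0.06933511 0.06550428 0.06637391]
screws [0.44002467 0.27051243 0.05      ]
shoulder [[0.44092927 0.27004543 0.052     ]]  top [[0.44369321 0.26908679 0.096     ]]
ear top [[0.46533152 0.33963183 0.092     ]
 [0.41504024 0.33650846 0.092     ]] base [[4.82313922e-01 3.38092329e-01 0.00000000e+00]
 [4.78847250e-01 2.12287501e-01 0.00000000e+00]
 [3.99189726e-01 2.14688659e-01 1.11022302e-16]
 [4.03106561e-01 3.37039935e-01 0.00000000e+00]]
scene shaft top [[0.44552694 0.27004362 0.096     ]] shoulder [[0.43205347 0.26422862 0.052     ]]
crate 315.7755699157715 210.3392219543457 26.373943328857422 27.101167678833008 [ 0.43726035 -0.01783138  0.059     ] 0.05901998866248877
table pulley 0.08146724051432319
pulley screw px [309.0, 214.25] [[ 0.42766017 -0.00075163  0.068     ]] bore [[ 0.43811185 -0.01756359  0.077     ]] hub base
block [[ 0.36864625 -0.05191546  0.061     ]] loupe [[0.37139768 0.01881641 0.073     ]]
```

The crate pulley at (316,210) measures 59 mm across, so it is the one meant. The one on the worktop at (231,158) measures 81 mm and is rejected. The crate pulley's screw points at about 120°. The drive axis is at about (0.441, 0.270), with its x at about 90°. I go above the drive for a close look.

Emit:
arm_command:
  rows:
    - [[0.029, -0.026, 0, -10.4], [0.029, -0.026, 0, -10.4], [0.029, -0.026, 0, -10.4], [0.029, -0.026, 0, -10.4], [0.029, -0.026, 0, -10.4]]
  gripper: 1
  squeeze: 25

```text
time_s: 0.78
position: [0.294, 0.3986, 0.2482]
tool_rot: [0.559, 0.829, -0.0, -0.0]
force: [0.3, 0.6, 0.4]
finger_gap: 0.0852
gripper_force: 0.0
```

Emit:
arm_command:
  rows:
    - [[0.029, -0.026, 0, -10.4], [0.029, -0.026, 0, -10.4], [0.029, -0.026, 0, -10.4], [0.029, -0.026, 0, -10.4], [0.029, -0.026, 0, -10.4]]

```text
time_s: 1.4
position: [0.439, 0.2687, 0.2481]
tool_rot: [0.866, 0.5, -0.0, -0.0]
force: [0.1, 0.3, -0.1]
finger_gap: 0.0855
gripper_force: 0.0
```

Emit:
arm_command:
  rows:
    - [[0, 0, 0, 0], [0, 0, 0, 0]]

```text
time_s: 1.65
position: [0.4379, 0.2698, 0.2481]
tool_rot: [0.864, 0.503, -0.0, -0.0]
force: [0.9, 0.8, -1.4]
finger_gap: 0.0851
gripper_force: 0.0
```

Run:
```python
from h import *
import json
st=r.get_state();im=r.camera("wrist");cv2.imwrite("pics/w1.png",im)
json.dump({k:np.array(v).tolist() for k,v in st.items()},open("w1.json","w"))
print(st["time_s"],st["position"],R.from_quat(st["tool_rot"]).as_matrix().round(3).tolist(),st["joint_pos"])
cv2.imwrite("pics/w1b.png",cv2.resize(im,(768,576),interpolation=cv2.INTER_CUBIC))
```

```text
1.65 [0.43788175 0.26980111 0.24807701] [[0.493, 0.87, -0.001], [0.87, -0.493, -0.0], [-0.0, -0.0, -1.0]] [4.80914407e-01 2.20836149e-01 1.62100855e+00 1.75144376e-04
 1.30022843e+00 9.96650451e-01]
```

View pics/w1b.png

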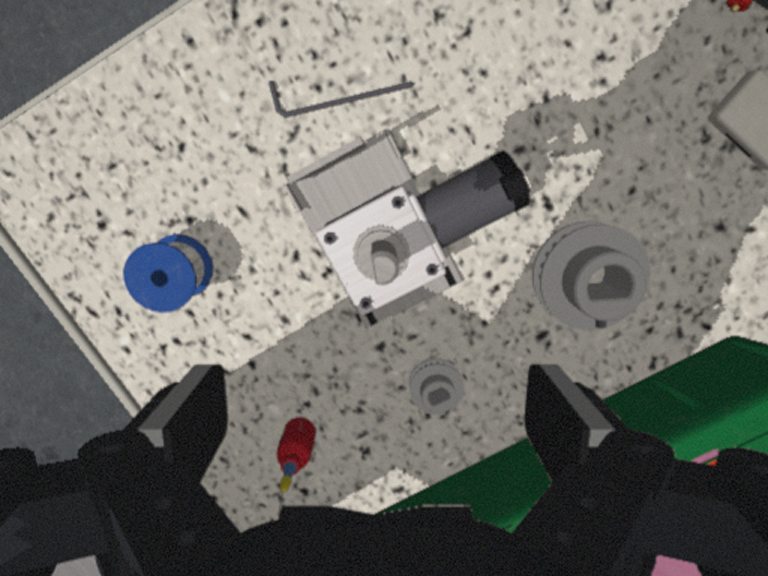

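The wrist view shows the drive from above (768-wide pixels). The four screws are at (399,202), (432,270), (366,303) and (331,238), the shaft top is at about (383,268), and the ear's top edge runs from (290,181) to (391,134).

Run:
```python
from h import *
import json
st=json.load(open("w1.json"));c=ext("wrist",st);im=cv2.imread("pics/w1.png");g=cv2.cvtColor(im,cv2.COLOR_BGR2GRAY)
q=np.array([(399,202),(432,270),(366,303),(331,238)],float)/1.5
# refine dark screw centroid
def ref(p):
    u,v=np.round(p).astype(int);w=g[v-6:v+7,u-6:u+7].astype(float);m=np.clip(np.median(w)-35-w,0,None)
    y,x=np.mgrid[-6:7,-6:7];return [u+(m*x).sum()/m.sum(),v+(m*y).sum()/m.sum()]
q=[ref(p) for p in q];S=ray(c,q,.051);print("screws",S.round(4).tolist(),S.mean(0))
d=(S[3]-S[2])+(S[0]-S[1]);e=(S[0]-S[3])+(S[1]-S[2])
for v,o in((d,0),(e,90)):print(np.degrees(np.arctan2(v[1],v[0]))+o,np.linalg.norm(v)/2)
print("ear",ray(c,np.array([(290,181),(391,134)])/1.5,.092))
print("shaft proj expected",1.5*proj(c,[[*S.mean(0)[:2],.096],[*S.mean(0)[:2],.052]]), 1.5*proj(ext("top"),[[*S.mean(0)[:2],.096]])/1.5)
u,v=(np.array([382,262])/1.5).astype(int)
cv2.imwrite("pics/w1c.png",cv2.resize(im[v-35:v+35,u-35:u+35],(700,700)[:2],interpolation=cv2.INTER_CUBIC)[50:650])
print(u-35,v-35+5)
```

```text
screws [[0.4684, 0.2948, 0.051], [0.4664, 0.2449, 0.051], [0.4162, 0.2456, 0.051], [0.4182, 0.2964, 0.051]] [0.44231845 0.27043468 0.051     ]
87.71255421551545 0.050456879926644105
88.66734644255789 0.05023945371002372
ear [[0.42188829 0.33815786 0.092     ]
 [0.48284374 0.33221992 0.092     ]]
shaft proj expected [[381.97598869 268.29701185]
 [381.04296663 253.73768134]] [[183.09163797 206.65208771]]
219 144
```

View pics/w1c.png

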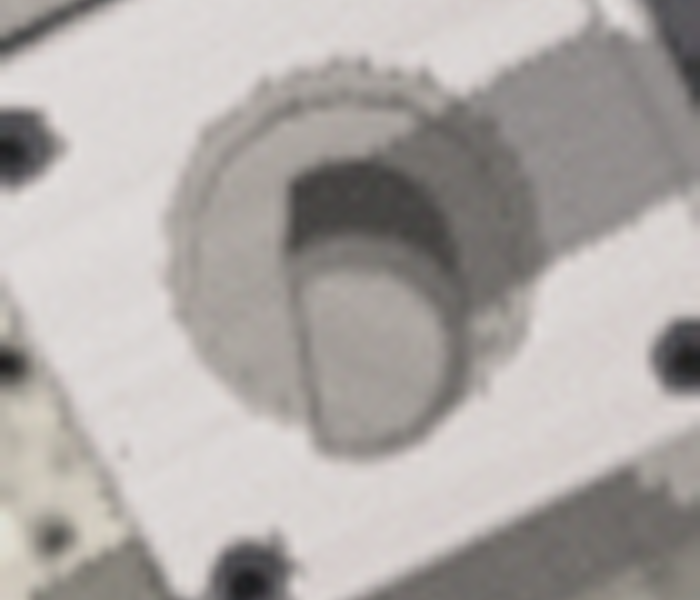

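The crop shows the shaft's D-shaped top with its flat on the left, running from (298,265) to (318,430) in crop pixels. That gives the flat's angle by ray casting.

Run:
```python
from h import *
import json
st=json.load(open("w1.json"));c=ext("wrist",st)
P=ray(c,[[219+298/10,144+265/10],[219+318/10,144+430/10]],.096);d=P[1]-P[0]
print(P,np.linalg.norm(d),"flat normal",np.degrees(np.arctan2(d[1],d[0]))-90,np.degrees(np.arctan2(d[1],d[0]))+90)
print("tooly",np.degrees(np.arctan2(-.493,.87)))
```

```text
[[0.44156622 0.27927908 0.096     ]
 [0.4358792  0.26580225 0.096     ]] 0.01462761740641761 flat normal -202.87901663334208 -22.87901663334206
tooly -29.538782259558097
```

The flat faces about 157°, which is 1.2 rad from the hole (88°) and within the stated range. I square the jaws to it at yaw −23°, descend and feel.

Emit:
arm_command:
  rows:
    - [[0.0022, 0.0003, -0.03, 3.2], [0.0022, 0.0003, -0.04, 3.3], [0, 0, -0.04, 0], [0, 0, -0.04, 0], [0, 0, -0.022, 0]]
  gripper: 0.2

```text
time_s: 2.33
position: [0.4413, 0.2707, 0.0745]
tool_rot: [0.834, 0.552, -0.001, -0.0]
force: [0.3, -0.1, 0.5]
finger_gap: 0.0513
gripper_force: 0.0
```

Emit:
arm_command:
  rows:
    - [[0, 0, 0, 0], [0, 0, 0, 0], [0, 0, 0, 0]]
  gripper: -0.4
  squeeze: 20

```text
time_s: 2.7
position: [0.4429, 0.2706, 0.0775]
tool_rot: [0.834, 0.551, 0.001, 0.0]
force: [0.0, 0.4, 0.2]
finger_gap: 0.0254
gripper_force: 0.0
```

Emit:
arm_command:
  rows:
    - [[0, 0, 0, 0], [0, 0, 0, 0], [0, 0, 0, 0], [0, 0, 0, 0]]
  gripper: -1

```text
time_s: 3.2
position: [0.4442, 0.27, 0.0775]
tool_rot: [0.835, 0.551, 0.002, 0.001]
force: [9.2, -5.3, 1.0]
finger_gap: 0.0151
gripper_force: 19.7
```

The gap is 15.1 mm, so the pads are square on the flat. The 10 N side force comes from the D's offset centre (2.5 mm). I relieve it to locate the axis.

Emit:
arm_command:
  rows:
    - [[0.001, -0.0005, 0, 0], [0.0005, -0.0002, 0, 0], [0, 0, 0, 0]]

```text
time_s: 3.58
position: [0.4445, 0.2699, 0.0774]
tool_rot: [0.834, 0.551, 0.001, -0.0]
force: [-1.6, 0.1, 8.7]
finger_gap: 0.0148
gripper_force: 19.4
```

Emit:
arm_command:
  rows:
    - [[-0.0002, -0.0004, 0, -9.8], [-0.0003, -0.0003, 0, -9.8], [-0.0003, -0.0003, 0, -9.8], [-0.0004, -0.0002, 0, -9.8]]
  squeeze: 30

```text
time_s: 4.08
position: [0.4432, 0.2688, 0.0775]
tool_rot: [0.972, 0.236, 0.001, -0.0]
force: [-1.1, 1.1, 6.9]
finger_gap: 0.0144
gripper_force: 29.8
```

Emit:
arm_command:
  rows:
    - [[-0.0004, -0.0002, 0, -9.8], [-0.0004, -0.0001, 0, -9.8], [-0.0004, 0, 0, -9.8], [0, 0, 0, 0], [0, 0, 0, 0]]

```text
time_s: 4.7
position: [0.4421, 0.2686, 0.0775]
tool_rot: [1.0, -0.015, 0.001, -0.001]
force: [-0.8, 2.0, 7.3]
finger_gap: 0.0143
gripper_force: 29.2
```

Run:
```python
from h import *
for i in range(4):
    st=r.get_state();r.camera("top")
    m=R.from_quat(st["tool_rot"]).as_matrix();print(st["position"].round(4) if hasattr(st["position"],"round") else st["position"],np.degrees(np.arctan2(m[1,1],m[0,1])),st["force"],st["moment"],st["finger_gap"])
```

```text
[0.4421 0.2686 0.0775] -91.73119119577679 [-0.81954741  2.04328955  7.31866453] [ 0.30698903  0.21232285 -0.0192544 ] 0.014327820188109706
[0.4421 0.2686 0.0775] -91.72546751455991 [-0.78158187  2.67569526  6.88312043] [ 0.29335454  0.21689998 -0.06169625] 0.014431812389781945
[0.4421 0.2686 0.0775] -91.72577561144736 [-1.55339801  2.12855313  8.1117532 ] [ 0.30737468  0.21424296 -0.03843717] 0.014543694801222256
[0.4421 0.2686 0.0775] -91.72435406196445 [-0.80961708  2.10343617  7.88528184] [ 0.27253477  0.18247744 -0.08525926] 0.014599513022019983
```

The shaft followed, and the flat is now at 88.3°. I release, lift and check.

Emit:
arm_command:
  rows:
    - [[0, 0, 0, 0], [0, 0, 0, 0], [0, 0, 0, 0]]
  gripper: 0.2

```text
time_s: 5.28
position: [0.4416, 0.268, 0.0762]
tool_rot: [1.0, -0.015, -0.0, 0.0]
force: [-0.4, 0.3, 0.4]
finger_gap: 0.0511
gripper_force: 0.0
```

Emit:
arm_command:
  rows:
    - [[0, 0, 0.03, 0], [0, 0, 0.045, 0], [-0.02, 0, 0.045, 0], [-0.02, 0, 0.04, 0], [0, 0, 0, 0]]

```text
time_s: 5.9
position: [0.4017, 0.2686, 0.2392]
tool_rot: [1.0, -0.015, 0.002, -0.001]
force: [0.4, 0.4, 0.3]
finger_gap: 0.0508
gripper_force: 0.0
```

Emit:
arm_command:
  rows:
    - [[0, 0, 0, 0], [0, 0, 0, 0]]

```text
time_s: 6.15
position: [0.4017, 0.2678, 0.2351]
tool_rot: [1.0, -0.015, -0.001, 0.001]
force: [1.1, -0.8, -0.0]
finger_gap: 0.0512
gripper_force: 0.0
```

Run:
```python
from h import *
import json
st=r.get_state();im=r.camera("wrist");cv2.imwrite("pics/w2.png",im)
json.dump({k:np.array(v).tolist() for k,v in st.items()},open("w2.json","w"))
c=ext("wrist",st);p=proj(c,[[.4422,.2711,.096]])[0];print(p,st["position"])
u,v=p.astype(int);u0,v0=max(u-60,0),max(v-45,0)
cv2.imwrite("pics/w2c.png",cv2.resize(im[v0:v0+90,u0:u0+120],(800,600),interpolation=cv2.INTER_CUBIC));print(u0,v0)
```

```text
[244.0260574 135.9718936] [0.40166992 0.26784069 0.23506523]
184 90
```

View pics/w2c.png

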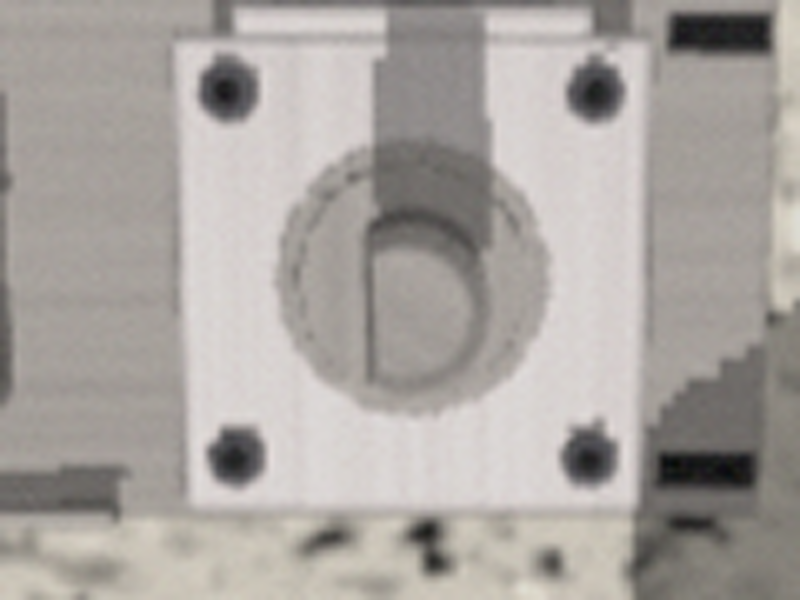

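The flat now faces left, parallel to the gearbox's left edge. Flat edge: (371,240) to (371,382). Screws: (227,91), (595,91), (589,457), (235,457), all in crop pixels.

Run:
```python
from h import *
import json
st=json.load(open("w2.json"));c=ext("wrist",st);s=120/800
w=lambda a:np.array(a)*s+[184,90]
S=ray(c,w([(227,91),(595,91),(589,457),(235,457)]),.051);print(S.round(4).tolist(),S.mean(0))
d=S[0]-S[1]+S[3]-S[2];e=S[0]-S[3]+S[1]-S[2]
an=lambda v:np.degrees(np.arctan2(v[1],v[0]))
F=ray(c,w([(371,240),(371,382)]),.096);print(an(d),an(e)+90,"flat",an(F[0]-F[1])+90,F)
```

```text
[[0.4677, 0.2944, 0.051], [0.4661, 0.2445, 0.051], [0.4162, 0.246, 0.051], [0.4178, 0.2961, 0.051]] [0.44194753 0.27026299 0.051     ]
88.18793799884205 88.15247994363817 flat 87.72238774284851 [[0.45006676 0.27425793 0.096     ]
 [0.43335185 0.27492273 0.096     ]]
```

Emit:
arm_command:
  rows:
    - [[0, -0.055, 0.005, 10.6], [0, -0.055, 0.005, 10.6], [0, -0.055, 0.005, 10.6], [0, -0.055, 0, 10.6], [0, -0.055, 0, 10.6]]

```text
time_s: 6.82
position: [0.4033, 0.0205, 0.2497]
tool_rot: [0.921, 0.39, -0.0, -0.0]
force: [0.3, 0.0, 0.4]
finger_gap: 0.0509
gripper_force: 0.0
```

Emit:
arm_command:
  rows:
    - [[0, 0, 0, 10.6], [0, 0, 0, 10.6], [0, 0, 0, 10.6], [0, 0, 0, 10.6], [0, 0, 0, 10.6]]

```text
time_s: 7.45
position: [0.4035, 0.0219, 0.2495]
tool_rot: [0.65, 0.76, -0.0, -0.001]
force: [-1.2, 0.5, -0.5]
finger_gap: 0.0513
gripper_force: 0.0
```

Emit:
arm_command:
  rows:
    - [[0, 0, 0, 10.6], [0, 0, 0, 6], [0, 0, 0, 0], [0, 0, 0, 0]]

```text
time_s: 7.95
position: [0.4034, 0.022, 0.2498]
tool_rot: [0.537, 0.844, -0.0, -0.0]
force: [0.4, 0.0, 0.3]
finger_gap: 0.0513
gripper_force: 0.0
```

Run:
```python
from h import *
import json
st=r.get_state();im=r.camera("wrist");cv2.imwrite("pics/w3.png",im)
json.dump({k:np.array(v).tolist() for k,v in st.items()},open("w3.json","w"))
m=R.from_quat(st["tool_rot"]).as_matrix();print(st["time_s"],st["position"],np.degrees(np.arctan2(m[1,1],m[0,1])),st["joint_pos"])
c=ext("wrist",st);p=proj(c,[[.4375,-.0178,.077]])[0];print(p)
u,v=p.astype(int);u0,v0=max(u-80,0),max(v-60,0)
cv2.imwrite("pics/w3c.png",cv2.resize(im[v0:v0+120,u0:u0+160],(800,600),interpolation=cv2.INTER_CUBIC));print(u0,v0)
```

```text
7.95 [0.40344543 0.02204538 0.24984906] 25.040323627885705 [-3.61287037e-02 -3.40512142e-02  1.89568506e+00  1.73397324e-05
  1.28062145e+00 -4.73169671e-01]
[265.45318175 228.49808492]
185 168
```

View pics/w3c.png

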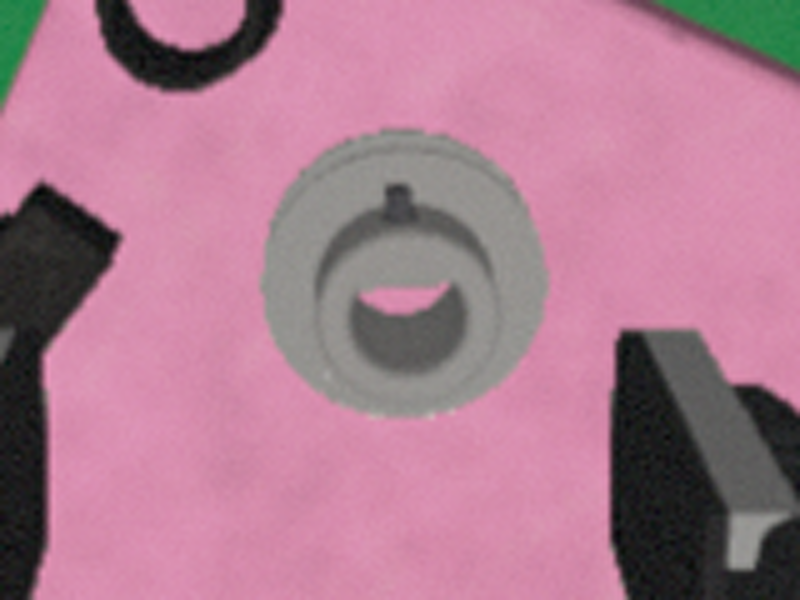

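The crop confirms the 58 mm pulley: hub top centred at about (407,314), bore flat at the top, and the dark stud at (399,187)–(402,212). The loupe at (185,30) and the block at (60,270) are clear of it.

Run:
```python
from h import *
import json
st=json.load(open("w3.json"));c=ext("wrist",st);s=160/800
w=lambda a:np.array(a,float).reshape(-1,2)*s+[185,168]
H=ray(c,w([(407,315)]),.077)[0];print("hub",H, "bore d",np.linalg.norm(np.diff(ray(c,w([(348,316),(468,316)]),.077),axis=0)))
print("flange", ray(c,w([(405,273)]),.052), np.linalg.norm(np.diff(ray(c,w([(262,275),(548,275)]),.057),axis=0)))
T=ray(c,w([(399,187),(398.5,200)]),.069)
for t in T:
  d=t-H;print("screw",t,np.degrees(np.arctan2(d[1],d[0])),np.hypot(*d[:2]))
# flat edge at bore top
F=ray(c,w([(358,284),(452,282)]),.077);d=F[1]-F[0];print("bore flat line ang+90",np.degrees(np.arctan2(d[1],d[0]))+90,np.linalg.norm(d))
print("block corner",ray(c,w([(122,237),(42,182),(45,350)]),.061),"loupe",ray(c,w([(190,5)]),.073))
```

```text
hub [ 0.43944274 -0.01973431  0.077     ] bore d 0.023159006906327186
flange [[ 0.44038217 -0.01992833  0.052     ]] 0.05847445802206993
screw [0.42824467 0.00082034 0.069     ] 118.58131816619263 0.02340706405699776
screw [ 0.42930003 -0.00160376  0.069     ] 119.22380775249312 0.02077477649649662
bore flat line ang+90 116.27073186196499 0.018041008513757676
block corner [[ 0.38378798 -0.03419434  0.061     ]
 [ 0.36483445 -0.0303007   0.061     ]
 [ 0.37910091 -0.06325703  0.061     ]] loupe [[0.37702955 0.01736782 0.073     ]]
```

Emit:
arm_command:
  rows:
    - [[0.018, -0.021, -0.02, 3], [0.018, -0.0205, -0.03, 0], [0, 0, -0.04, 0], [0, 0, -0.04, 0], [0, 0, -0.025, 0]]

```text
time_s: 8.62
position: [0.4388, -0.0194, 0.0934]
tool_rot: [0.514, 0.858, -0.0, -0.001]
force: [-0.1, 0.3, -0.6]
finger_gap: 0.0509
gripper_force: 0.0
```

Emit:
arm_command:
  rows:
    - [[0, 0, -0.015, 0], [0, 0, 0, 0], [0, 0, 0, 0]]

```text
time_s: 9.0
position: [0.44, -0.0195, 0.0811]
tool_rot: [0.514, 0.858, 0.0, 0.001]
force: [0.3, -0.9, -0.0]
finger_gap: 0.0509
gripper_force: 0.0
```

Emit:
arm_command:
  rows:
    - [[0, 0, 0, 0], [0, 0, 0, 0], [0, 0, 0, 0], [0, 0, 0, 0]]
  gripper: -0.4
  squeeze: 25

```text
time_s: 9.5
position: [0.44, -0.0195, 0.0812]
tool_rot: [0.514, 0.858, 0.0, 0.001]
force: [-1.1, 0.9, 7.1]
finger_gap: 0.0344
gripper_force: 24.4
```

Emit:
arm_command:
  rows:
    - [[0, 0, 0.01, 0], [0, 0, 0.03, 0], [0, 0, 0.04, 0], [0, 0, 0.04, 0], [0, 0, 0.03, 0]]
  gripper: -1
  squeeze: 40

```text
time_s: 10.12
position: [0.4394, -0.0194, 0.2327]
tool_rot: [0.514, 0.858, 0.0, 0.001]
force: [0.3, -0.3, -0.8]
finger_gap: 0.0341
gripper_force: 40.0
```

Emit:
arm_command:
  rows:
    - [[0, 0, 0.02, 0], [0, 0, 0, 0], [0, 0, 0, 0]]

```text
time_s: 10.5
position: [0.4391, -0.0193, 0.2495]
tool_rot: [0.514, 0.858, -0.0, -0.0]
force: [0.1, 0.3, -1.7]
finger_gap: 0.034
gripper_force: 40.0
```

Run:
```python
from h import *
import json
st=r.get_state();im=r.camera("wrist");cv2.imwrite("pics/w4.png",im);cv2.imwrite("pics/s4.png",r.camera("scene"))
json.dump({k:np.array(v).tolist() for k,v in st.items()},open("w4.json","w"))
m=R.from_quat(st["tool_rot"]).as_matrix();print(st["time_s"],st["position"],np.degrees(np.arctan2(m[1,1],m[0,1])),st["force"],st["finger_gap"])
c=ext("wrist",st);p=proj(c,[st["position"]])[0];print(p)
u,v=p.astype(int);u0,v0=max(u-80,0),min(max(v-60,0),384-120)
cv2.imwrite("pics/w4c.png",cv2.resize(im[v0:v0+120,u0:u0+160],(800,600),interpolation=cv2.INTER_CUBIC));print(u0,v0)
```

```text
10.5 [ 0.43908186 -0.01934334  0.24952571] 28.186439928705028 [ 0.11213105  0.29905088 -1.69163727] 0.03400616195755668
[251.72806439 265.0699931 ]
171 205
```

View pics/w4c.png

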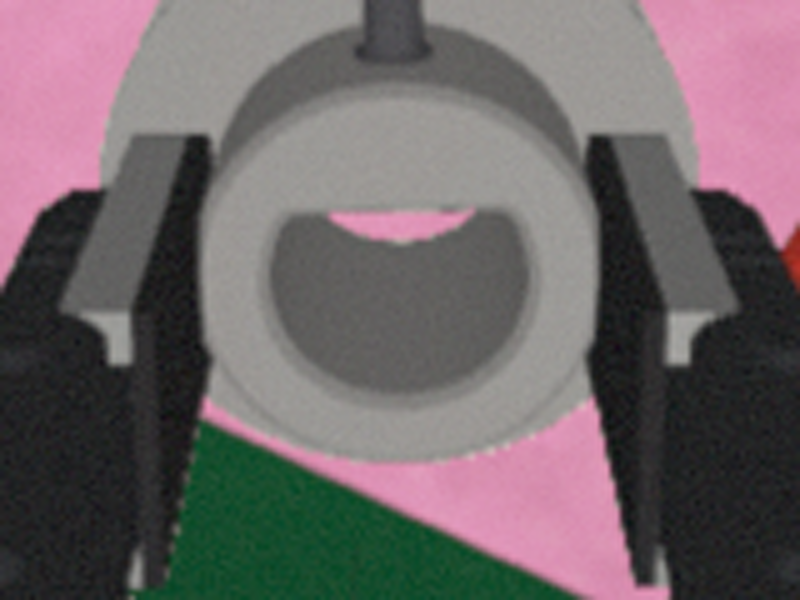

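The pulley is held squarely: hub centred at about (400,285) between the pads, stud at (395,30) directly beside, bore flat edge (280,213)–(525,209). I measure its offset and yaw in the hand.

Run:
```python
from h import *
import json
st=json.load(open("w4.json"));c=ext("wrist",st);s=160/800
w=lambda a:np.array(a,float).reshape(-1,2)*s+[171,205]
p=np.array(st["position"]);M=R.from_quat(st["tool_rot"]).as_matrix()
z=p[2]-.0025
T=lambda uv,zz:(ray(c,w(uv),zz)-p)@M
print("bore L/R",T([(262,285),(536,285)],z)*1e3)
print("bore bottom",T([(400,409)],z)*1e3)
print("flat edge",T([(280,213),(525,209)],z)*1e3)
print("hub L/R",T([(203,270),(598,270)],z)*1e3)
# stud base at hub surface, z 9 mm below hub top (top of stud +2.5)
print("stud base",T([(395,60)],z-.0115)*1e3,"stud upper",T([(395,5)],z-.0075)*1e3)
```

```text
bore L/R [[  0.16689951 -12.11249496   2.50869902]
 [  0.14201736  11.34297865   2.49201475]]
bore bottom [[-11.74287982  -0.30480111   2.49395075]]
flat edge [[  6.84323613 -10.44290018   2.51107535]
 [  7.18754469  10.26660269   2.49653981]]
hub L/R [[  1.57681414 -17.11915561   2.51300994]
 [  1.54104651  16.6077258    2.48901946]]
stud base [[16.48987171 -0.70748033 14.0093086 ]] stud upper [[22.90126002 -0.69921962 10.01272275]]
```

Emit:
arm_command:
  rows:
    - [[0.0005, 0.04, 0, -6], [0.0005, 0.06, 0, -6], [0.0005, 0.06, 0, -6], [0.0005, 0.06, 0, -6], [0.0005, 0.045, 0, -4]]

```text
time_s: 11.22
position: [0.4413, 0.2478, 0.2494]
tool_rot: [0.707, 0.708, -0.001, -0.0]
force: [1.6, -0.6, -0.9]
finger_gap: 0.034
gripper_force: 40.0
```

Emit:
arm_command:
  rows:
    - [[0.0005, 0.025, 0, -3.1], [0, 0, -0.03, 0], [0, 0, -0.04, 0], [0, 0, -0.035, 0], [0, 0, 0, 0]]

```text
time_s: 11.85
position: [0.4412, 0.27, 0.1427]
tool_rot: [0.725, 0.689, -0.003, -0.001]
force: [-0.5, 0.5, 0.7]
finger_gap: 0.0343
gripper_force: 40.2
```

Emit:
arm_command:
  rows:
    - [[0, 0, 0, 0], [0, 0, 0, 0]]

```text
time_s: 12.1
position: [0.443, 0.2709, 0.1466]
tool_rot: [0.725, 0.689, 0.001, 0.0]
force: [-0.5, -0.3, -1.6]
finger_gap: 0.0341
gripper_force: 40.2
```

Run:
```python
from h import *
import json
st=r.get_state();im=r.camera("wrist");cv2.imwrite("pics/w5.png",im)
m=R.from_quat(st["tool_rot"]).as_matrix();print(st["time_s"],st["position"],np.degrees(np.arctan2(m[1,1],m[0,1])),st["force"],st["finger_gap"],st["joint_pos"][5])
u0,v0=171,205
cv2.imwrite("pics/w5c.png",cv2.resize(im[v0:v0+120,u0:u0+160],(800,600),interpolation=cv2.INTER_CUBIC))
```

```text
12.1 [0.44298225 0.27085057 0.14659404] -2.915282578467248 [-0.51751986 -0.32135385 -1.60301605] 0.03409161127073192 0.5290989329722832
```

View pics/w5c.png

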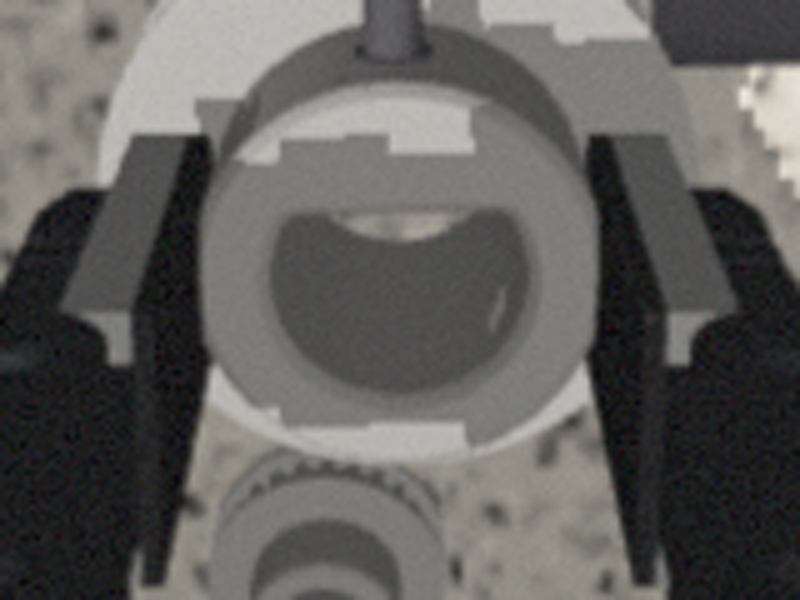

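The hold is unchanged after the carry. The shaft is hidden below the slanted bore view, as the geometry predicts. I let it settle and read the pose again.

Emit:
arm_command:
  rows:
    - [[0, 0, 0, 0], [0, 0, 0, 0], [0, 0, 0, 0], [0, 0, 0, 0]]

```text
time_s: 12.65
position: [0.4424, 0.2706, 0.1452]
tool_rot: [0.725, 0.689, 0.0, -0.0]
force: [-0.5, -0.6, -2.1]
finger_gap: 0.0338
gripper_force: 40.2
```

Emit:
arm_command:
  rows:
    - [[-0.0002, 0.0003, -0.005, 0], [0, 0, -0.004, 0], [0, 0, -0.002, 0], [0, 0, -0.002, 0], [0, 0, 0, 0]]

```text
time_s: 13.28
position: [0.4422, 0.2709, 0.132]
tool_rot: [0.725, 0.689, -0.0, -0.0]
force: [0.2, 0.2, -1.6]
finger_gap: 0.0342
gripper_force: 40.2
```

Emit:
arm_command:
  rows:
    - [[0, 0, -0.002, 0], [0, 0, -0.001, 0], [0, 0, -0.001, 0], [0, 0, 0, 0]]

```text
time_s: 13.78
position: [0.4422, 0.2709, 0.1281]
tool_rot: [0.725, 0.689, -0.0, -0.0]
force: [0.5, 0.0, -0.4]
finger_gap: 0.0338
gripper_force: 40.2
```

The pulley is on the taper with no force. I continue down.

Emit:
arm_command:
  rows:
    - [[0, 0, -0.003, 0], [0, 0, -0.003, 0], [0, 0, -0.003, 0], [0, 0, 0, 0]]

```text
time_s: 14.28
position: [0.4421, 0.2708, 0.1189]
tool_rot: [0.725, 0.689, -0.0, -0.0]
force: [-0.2, 0.1, -1.6]
finger_gap: 0.0339
gripper_force: 40.2
```

Emit:
arm_command:
  rows:
    - [[0, 0, -0.004, 0], [0, 0, -0.004, 0], [0, 0, -0.004, 0], [0, 0, -0.003, 0], [0, 0, 0, 0]]

```text
time_s: 14.9
position: [0.4422, 0.2708, 0.1039]
tool_rot: [0.725, 0.689, -0.0, -0.0]
force: [0.2, -1.2, -1.3]
finger_gap: 0.0342
gripper_force: 40.2
```

Emit:
arm_command:
  rows:
    - [[0, 0, -0.004, 0], [0, 0, -0.004, 0], [0, 0, -0.003, 0], [0, 0, 0, 0]]

```text
time_s: 15.4
position: [0.4421, 0.2708, 0.0929]
tool_rot: [0.725, 0.689, -0.0, -0.0]
force: [-0.5, -0.1, -0.2]
finger_gap: 0.0344
gripper_force: 40.2
```

Emit:
arm_command:
  rows:
    - [[0, 0, -0.001, 0], [0, 0, -0.001, 0], [0, 0, 0, 0]]

```text
time_s: 15.78
position: [0.4422, 0.2709, 0.0911]
tool_rot: [0.725, 0.689, -0.0, -0.0]
force: [0.4, 0.5, -0.8]
finger_gap: 0.0343
gripper_force: 40.2
```

Emit:
arm_command:
  rows:
    - [[0, 0, -0.001, 0], [0, 0, 0, 0]]

```text
time_s: 16.02
position: [0.4423, 0.271, 0.0906]
tool_rot: [0.725, 0.689, 0.0, 0.0]
force: [-1.9, -1.3, 5.1]
finger_gap: 0.0341
gripper_force: 40.8
```

Emit:
arm_command:
  rows:
    - [[0, 0, -0.0005, 0], [0, 0, 0, 0]]

```text
time_s: 16.27
position: [0.4424, 0.271, 0.0906]
tool_rot: [0.725, 0.689, 0.0, 0.0]
force: [-5.0, -3.4, 11.0]
finger_gap: 0.0341
gripper_force: 41.4
```

Contact came at TCP z = 0.0906 m. The expected home height is 0.090 m, so it is on the shoulder. I relieve the side force and check the picture.

Emit:
arm_command:
  rows:
    - [[-0.0003, -0.0002, 0, 0], [0, 0, 0, 0], [0, 0, 0, 0]]

```text
time_s: 16.65
position: [0.4423, 0.2709, 0.0906]
tool_rot: [0.725, 0.689, 0.001, 0.0]
force: [-1.9, 0.6, 9.0]
finger_gap: 0.0343
gripper_force: 41.1
```

Run:
```python
from h import *
st=r.get_state();im=r.camera("wrist");t=r.camera("scene");tp=r.camera("top")
m=R.from_quat(st["tool_rot"]).as_matrix();print(st["time_s"],st["position"],np.degrees(np.arctan2(m[1,1],m[0,1])),st["force"],st["moment"],st["finger_gap"])
a=cv2.resize(im[160:340,151:351],(400,360));b=cv2.resize(im[0:200,130:380],(400,320))
c=cv2.resize(t[130:220,150:250],(400,360),interpolation=cv2.INTER_CUBIC)
cv2.imwrite("pics/f.png",np.hstack([cv2.resize(im[100:384,120:400],(400,406)),cv2.resize(t[125:225,150:250],(400,406),interpolation=cv2.INTER_CUBIC)]))
```

```text
16.65 [0.44230927 0.27094832 0.09057818] -2.9114947049384776 [-1.86236352  0.55154015  8.96238748] [-0.12612249  0.46121713 -0.03775272] 0.034264844542122926
```

View pics/f.png

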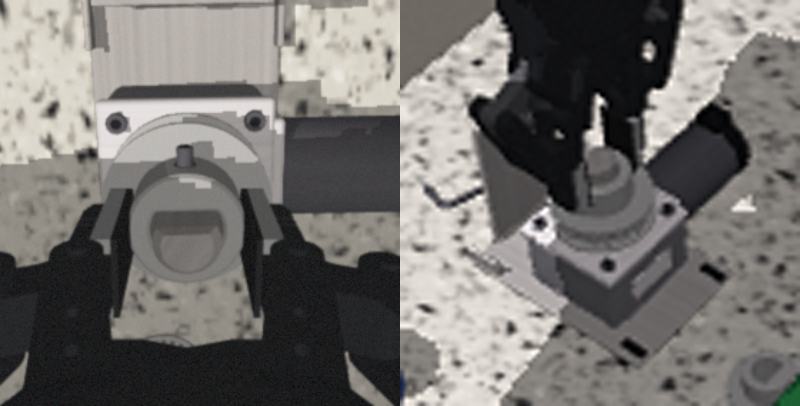

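The pulley sits on the gearbox with the shaft end in the bore, its stud at (184,155) facing the ear. The hand still grips it with 9 N down and little side force. I hand the job in.

```bash
python3 -c "
from workcell import r
print(r.finish_job())"
```

```text
the job is handed in; nothing more can be done
None
```

The shaft's flat was turned to face the hole. The pulley is home on the shoulder with its set screw on that side, still gripped and pushed down with about 9 N, and the job was handed in at about 17 s on the robot's clock.

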